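# Wind the bell timer past 60 and set it back to 45 minutes

### The arm

A 7-joint arm with a two-finger parallel gripper is mounted at the origin on the work surface. World frame = base frame: x ahead of the robot, y to its left, z up, the work surface at z = 0. Lengths are in m, angles in rad, forces in N, time in s.
With the tool pointing down it reaches from about 0.35 to 0.775 m from the base axis. Payload 3.1 kg.
Tool frame: the origin (TCP) lies on the centre line of the jaws, within the pads' length; the fingertips stand 22 mm ahead of it and the grasp point (between the pads) lies 3 mm ahead of it; x points along the fingers, z is the direction in which the jaws open and shut, and the axes are right-handed (so a half turn about x gives the same grasp; the last joint's range is limited). The gripper opens to 85 mm and grips with 20 to 120 N. Pads are 22 mm wide; open, the fingers measure 114 mm over their backs; the gripper's body (76 mm by 85 mm) begins 54 mm behind the grasp point. The pads swing forward as they close: fully open they stand 13 mm farther back than shut.
Start: joints at [-1.31, 0.311, 0.014, 1.512, -0.004, 1.319, -0.027], TCP at [0.164, 0.525, 0.219] pointing down, gripper open.
Joint ranges: [-2.7, 2.7], [-0.3, 1.91], [-1.27, 1.3], [0.12, 2.57], [-1.44, 4.58], [0.2, 2.03], [-3.05, 3.05]. Speed limits (rad/s): [2.79, 2.79, 3.14, 3.14, 3.14, 3.14, 3.14].

### API

Orientations are given as a 3x3 rotation matrix whose columns are the frame's x, y, z axes.
In Python, from workcell import ctrl, imaging, workorder gives the robot as it stands.
- The arm moves only by the tool arm_command, never from a script. Its argument "deltas" is a list of rows, each an object of numbers: "x", "y", "z": the shift along the tool's x, y, z in m; "ax", "ay", "az": the turn, a rotation vector about the tool's x, y, z in rad; "gripper": the closure, from 0 (fully open) to 1 (shut). In form: [{"x": .., "y": .., "z": .., "ax": .., "ay": .., "az": .., "gripper": ..}, ...]. A call has exactly 10 rows; each row shifts and turns the commanded pose from where the row before left it, along the tool's axes as they then stand; what a row does not reach is not made up. A row lasts 1/10 s, in which the tool goes at most 50 mm and 8.59 degrees, less where a joint would pass 70% of its speed; a pose out of reach is approached as far as the arm can. A call is refused whole if a number of a shift passes 0.05 or a number of a turn 0.15, either way. A call with a gripper value outside its range is refused whole. The fingers move at their own pace and stop on an object; "grip_force" is the grip in N (left out, the last holds). Time passes only in rows, so rows that do not move let the fingers close, or fill a call up. It gives the time, the measured TCP pose, the force and the opening at its end, in the units of the state.
- ctrl.read_state(): the state, without advancing time (a new reading comes with each control period).
- imaging.snapshot(name): name is "side" or "top" or "wrist"; returns the picture (480x640x3 uint8, blue, green, red); there is no depth.
- imaging.get_calibration(name): a dict with "intrinsics" (3x3 intrinsics, pixels), "eye" and "orientation" of the camera in the world. Camera axes: x right, y up, looking along -z (the intrinsics and any distortion apply to the point x, -y, -z); pixel columns grow to the right and rows downward; lengths in m; the calibration is good to about 2 mm. A picture is of the moment at which its call begins: read the wrist's pose just before it. get_calibration takes no time and is no camera call; for the wrist camera it gives the pose at the moment of the call.
- workorder.hand_in(): hands the job in, once; it reports no verdict.
The state is a dict: "time_s": time; "joint_pos": joint angles; "joint_vel": joint speeds; "joint_torque": joint torques, N m; "ee_pos": TCP position; "ee_rot": TCP orientation; "contact_force": force on the tool from outside, world axes, zero at the start; "ft_torque": the same for the moment, N m; "width": opening from 0.0 (shut) to 1.0 (fully open).
Only numpy, scipy, OpenCV 4.12 (cv2) and the standard library are available. Lean on these libraries where they do the work, as an engineer would, in place of code of your own. Each camera call takes 0.05 s, during which the arm holds its last target. There are 200 camera calls.

### The job

The lidded tubs have just gone into brine: set the wind-up bell timer on the prep table to 45 minutes. Its bell only rings if the spring is fully wound, so first twist the knob clockwise past the 60 mark, without forcing it into its stop, then turn it back down to 45 and let go. The timer just stands on its rubber feet, so bear down on it as you twist, with some 10 to 15 newtons and never 25, so that it does not lift, walk or spin round; leave everything else alone.

Things in the scene. Friction and masses are not known exactly. Their poses are not given: they have to be found in the camera images.
- timer: round wind-up bell timer lying face up, loose on four rubber feet 42 mm from its axis: aluminium drum 104 mm across, 34 mm tall, white dial face, about 0.27 kg. Origin: centre of its underside; z up along the knob's axis; x points to the 30 mark and the small hanging eye on the rim. Unless pushed down with about 8 to 10 N or more, the feet slip round before the knob turns
- mark_60 (a point): the 60 tick, the last of the scale, 42 mm from the timer's axis, on the dial face 35 mm above the table. Black ticks run clockwise over 270 degrees, one a minute, longer every 5, longest and thickest at 0, 15, 30, 45, 60; a round dot stands just before 0. Seen from above 0 lies 135 degrees counter-clockwise of the timer's x axis, 60 lies 135 degrees clockwise of it
- mark_45 (a point): the 45 tick, 42 mm from the timer's axis, 67.5 degrees clockwise of the timer's x axis seen from above
- knob (a joint): angle of the timer's knob, rad: 0 at the 0 mark, growing clockwise seen from above, 0.0785 (4.5 degrees) a minute: 3.534 at 45, 4.712 at 60; hard stop at 4.93, a little past 60. It starts part run down, between 12 and 27 minutes. Stiff: it takes 0.24 to 0.3 N m clockwise, 0.18 to 0.23 N m back; it stays where it is left
- knob_grip (a point): middle of the knob's bar grip, on the timer's axis, 51 mm above the table; turns with the knob; x to the pointer end, z up. The bar is black, 50 mm long (x), 12 mm thick (y), 22 mm tall (40 to 62 mm above the table), a white line on the pointer half of its top. Below it a round skirt, 62 mm across, 4 mm thick, turns with it, its upper face 40 mm above the table
- knob_pointer (a point): tip of the knob's pointer nose, 34 mm from the timer's axis, 43 mm above the table: it points at the minutes set
- timer_eye (a point): middle of the small steel hanging eye on the timer's rim, 62 mm from the axis on the 30 side, 16 mm above the table
- table: the stainless steel prep table under everything, its top is the work surface
- tub_big: lidded round food tub, 158 mm across its red lid, 100 mm tall; origin centre of its underside; leave it alone
- tub_small: smaller lidded round food tub, 120 mm across its lid, 75 mm tall; origin centre of its underside; leave it alone
- dredger: steel salt dredger, 66 mm across, 76 mm tall, with a wire handle, standing beside the timer; origin centre of its underside; leave it alone
- scraper: bench scraper lying flat beside the timer, 150 x 100 mm, 22 mm thick at its wooden handle; origin under its middle; leave it alone
- knife: chef's knife, 330 mm long, lying on the green cutting board; origin under its heel; leave it alone
- squeeze: clear squeeze bottle, 64 mm across, 190 mm tall; origin centre of its underside; leave it alone
Not all that is in view belongs to the job. Leave any green look-alike of the timer alone.

How it is judged:
On the way:
1. the knob is wound clockwise past the 60 mark (value of joint knob above 4.735 rad), for 0.1 s.
At the end, for the whole second after the job is handed in: The knob, wound past 60 on the way, stands still at 45 minutes within 0.14 rad (1.8 minutes); the timer stands flat and still within 20 mm of where it stood and its hanging eye within 30 mm of where that was (value of joint knob between 3.394 and 3.674 rad and velocity of joint knob between -0.03 and 0.03 rad/s and distance of timer from where it was at the start of the episode below 0.02 m and distance of timer_eye from where it was at the start of the episode below 0.03 m and angle between timer's own z axis and vertical below 0.05 rad and linear speed of timer below 0.02 m/s); the robot touches nothing.
It fails at once if the timer is pressed on the table with over 28 N (contact force between timer and table above 28 N).
It fails at once if the timer is lifted off the table by more than 12 mm (height (world z) of timer above 0.012 m).
It fails at once if the timer walks or spins: it strays over 20 mm, or its hanging eye over 30 mm (distance of timer from where it was at the start of the episode above 0.02 m or distance of timer_eye from where it was at the start of the episode above 0.03 m).
It fails at once if a tub, the dredger, the scraper, the knife or the squeeze bottle is moved by more than 20 mm (distance of any of tub_big, tub_small, dredger, scraper, knife, squeeze from where it was at the start of the episode above 0.02 m).
It also fails if it takes over 61 s, if anything falls off the work surface, if the arm or the gripper's body presses on something with over 40 N, if the wrist force passes 120 N, or if a joint passes its speed limit or range.

## Working session

There is one attempt and no reset: what is moved stays moved. The work goes in short steps, Python scripts to look and compute and a tool call to move; the robot and the scene stay as the last step left them, time stands still between calls to the robot, and variables do not carry over. Pictures are saved under pics/ and viewed, about 8 in all and at most 12, crops included, and the job is handed in when it is done.

Besides the shell and the picture viewer there is one more tool, called after ">>>" by a JSON object that holds its "fn" and its "kwargs", one argument or row to a line. arm_command: Moves the arm, as the interface text tells. Its arguments: {"type":"object","properties":{"deltas":{"type":"array"},"grip_force":{"type":"number"}},"required":["deltas"]}

```bash
mkdir -p pics
cat > h.py <<'E'
import numpy as np, cv2
from workcell import ctrl, imaging, workorder
def ray(name,uv,z,cal=None):
    c=cal or imaging.get_calibration(name); K=np.array(c['intrinsics']); R=np.array(c['orientation']); e=np.array(c['eye'])
    d=np.linalg.inv(K)@[uv[0],uv[1],1]; d=R@(d*[1,-1,-1]); return e+d*(z-e[2])/d[2]
def proj(name,p,cal=None):
    c=cal or imaging.get_calibration(name); K=np.array(c['intrinsics']); R=np.array(c['orientation']); e=np.array(c['eye'])
    q=(R.T@(np.array(p)-e))*[1,-1,-1]; q=K@q; return q[:2]/q[2]
E
python3 - <<'E'
from h import *
np.set_printoptions(precision=4,suppress=True)
s=ctrl.read_state(); print(s)
for n in ['top','side','wrist']:
    c=imaging.get_calibration(n); print(n,c)
im=imaging.snapshot('top'); cv2.imwrite('pics/top.png',im)
cv2.imwrite('pics/wrist.png',imaging.snapshot('wrist'))
E
```

```text
{'time_s': 0.0, 'joint_pos': array([-1.3097,  0.3117,  0.014 ,  1.5131, -0.0044,  1.3192, -0.0272]), 'joint_vel': array([-0.0001, -0.0001,  0.0007,  0.0008, -0.0012, -0.0002,  0.0013]), 'joint_torque': array([ -0.0005, -37.9907,   0.1461, -23.0588,   0.0124,   0.0136,
        -0.    ]), 'ee_pos': array([0.1638, 0.5243, 0.218 ]), 'ee_rot': array([[-0.0006, -0.9545,  0.2981],
       [-0.0023,  0.2981,  0.9545],
       [-1.    , -0.0001, -0.0024]]), 'contact_force': array([0.2637, 0.7497, 0.174 ]), 'ft_torque': array([-0.0163, -0.023 , -0.0243]), 'width': 1.0013869965072784}
top {'intrinsics': array([[537.9105,   0.    , 317.3809],
       [  0.    , 537.9105, 238.9774],
       [  0.    ,   0.    ,   1.    ]]), 'eye': array([ 0.1463, -0.0505,  1.5384]), 'orientation': array([[ 0.0897,  0.9702, -0.225 ],
       [-0.996 ,  0.0886, -0.0154],
       [ 0.005 ,  0.2254,  0.9742]])}
side {'intrinsics': array([[475.3197,   0.    , 319.4412],
       [  0.    , 475.3197, 241.9205],
       [  0.    ,   0.    ,   1.    ]]), 'eye': array([-0.0558, -0.5949,  0.9627]), 'orientation': array([[ 0.7048,  0.5384, -0.4619],
       [-0.7092,  0.5182, -0.4781],
       [-0.0181,  0.6645,  0.747 ]])}
wrist {'intrinsics': array([[405.8397,   0.    , 319.5834],
       [  0.    , 405.8397, 234.7124],
       [  0.    ,   0.    ,   1.    ]]), 'eye': array([0.0829, 0.5497, 0.3725]), 'orientation': array([[ 0.298 , -0.9021, -0.312 ],
       [ 0.9546,  0.2805,  0.1005],
       [-0.0031, -0.3278,  0.9448]])}
```

View pics/top.png

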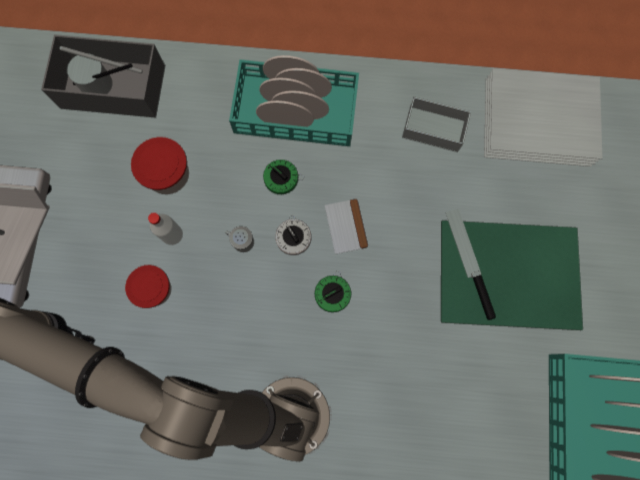

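Three dials could be taken for the timer: a white one at (293,236), a green one at (281,177) and another green one at (333,294). The white one fits the description, with the dredger at (240,238) and the scraper at (347,226) beside it. I'll check it in a close crop.

Run:
```python
from h import *
im=cv2.imread('pics/top.png'); x,y=240,180
cv2.imwrite('pics/crop.png',cv2.resize(im[y:y+110,x:x+140],None,fx=5.5,fy=5.3,interpolation=cv2.INTER_CUBIC))
for uv in [(293,236),(240,238),(347,226),(333,294),(281,177)]: print(uv,ray('top',uv,.035))
```

```text
(293, 236) [0.49579264 0.04378014 0.035     ]
(240, 238) [0.47611081 0.19452192 0.035     ]
(347, 226) [ 0.53946662 -0.1084005   0.035     ]
(333, 294) [ 0.33974274 -0.08453583  0.035     ]
(281, 177) [0.67034216 0.0968319  0.035     ]
```

View pics/crop.png

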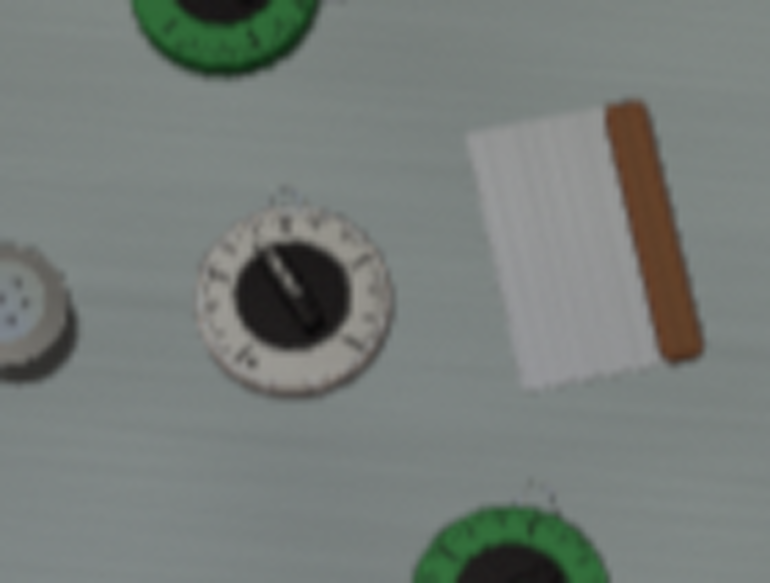

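The crop confirms it. The white timer's eye points up in the image (about +x), 0 is at lower left, and the pointer reads roughly 26 minutes. I'll move above it with the jaws across the bar, choosing the grasp that leaves the wrist enough range for the 160° twist.

>>> {"fn": "arm_command", "kwargs": {
  "deltas": [
    {"y": -0.03,"z": -0.0235},
    {"y": -0.03,"z": -0.0235},
    {"y": -0.03,"z": -0.0235},
    {"y": -0.03,"z": -0.0235},
    {"y": -0.03,"z": -0.0235},
    {"y": -0.03,"z": -0.0235},
    {"y": -0.03,"z": -0.0235},
    {"y": -0.03,"z": -0.0235},
    {"y": -0.03,"z": -0.0235},
    {"y": -0.03,"z": -0.0235}
  ]
}}

```text
invalid input
```

>>> {"fn": "arm_command", "kwargs": {
  "deltas": [
    {"y": -0.032,"z": -0.024},
    {"y": -0.032,"z": -0.024},
    {"y": -0.032,"z": -0.024},
    {"y": -0.032,"z": -0.024},
    {"y": -0.032,"z": -0.024},
    {"ax": -0.14},
    {"ax": -0.14},
    {"ax": -0.14},
    {"ax": -0.14},
    {"ax": -0.14}
  ]
}}

```text
invalid input
```

>>> {"fn": "arm_command", "kwargs": {
  "deltas": [
    {"ax": -0.12},
    {},
    {},
    {},
    {},
    {},
    {},
    {},
    {},
    {}
  ]
}}

```text
invalid input
```

Run:
```python
from h import *
np.set_printoptions(precision=4,suppress=True)
s=ctrl.read_state(); print(s)
c=imaging.get_calibration('wrist'); im=imaging.snapshot('wrist'); cv2.imwrite('pics/w1.png',im)
print(proj('wrist',[.496,.044,.035],c),proj('wrist',s['ee_pos'],c),c)
```

```text
{'time_s': 0.1, 'joint_pos': array([-1.3097,  0.3116,  0.014 ,  1.5129, -0.0044,  1.3192, -0.0272]), 'joint_vel': array([ 0.0009, -0.0012, -0.0002, -0.0051, -0.0007, -0.0006,  0.0012]), 'joint_torque': array([  0.001 , -38.0853,   0.1468, -23.1241,   0.0122,   0.0082,
         0.    ]), 'ee_pos': array([0.1638, 0.5243, 0.2182]), 'ee_rot': array([[-0.0005, -0.9545,  0.2981],
       [-0.002 ,  0.2981,  0.9545],
       [-1.    , -0.0001, -0.0021]]), 'contact_force': array([-0.441 ,  0.1826,  0.118 ]), 'ft_torque': array([-0.0232, -0.0357,  0.0277]), 'width': 1.001638599533365}
[ 27.6048 563.4982] [320.3664 303.5034] {'intrinsics': array([[405.8397,   0.    , 319.5834],
       [  0.    , 405.8397, 234.7124],
       [  0.    ,   0.    ,   1.    ]]), 'eye': array([0.0829, 0.5497, 0.3726]), 'orientation': array([[ 0.298 , -0.9021, -0.3121],
       [ 0.9546,  0.2806,  0.1003],
       [-0.0029, -0.3278,  0.9448]])}
```

View pics/w1.png

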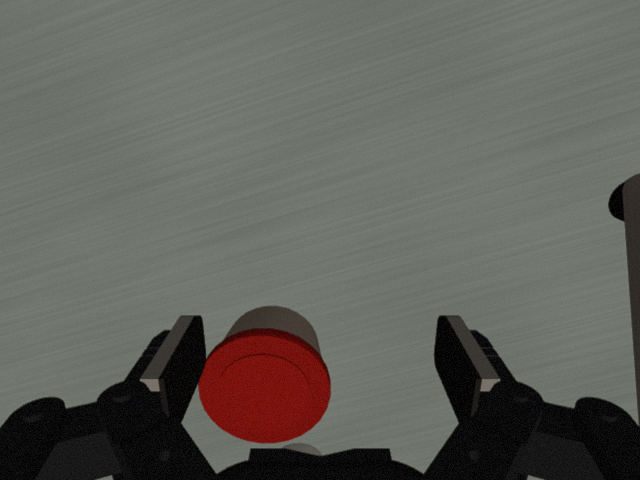

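The moves were refused because every row needs all its keys. This frame is still from the start pose: the small tub's lid is at (265,385), so the view held nothing new for the job. I'll resend the moves with full rows.

>>> {"fn": "arm_command", "kwargs": {
  "deltas": [
    {"x": 0,"y": -0.03,"z": -0.0235,"ax": 0,"ay": 0,"az": 0,"gripper": 0},
    {"x": 0,"y": -0.03,"z": -0.0235,"ax": 0,"ay": 0,"az": 0,"gripper": 0},
    {"x": 0,"y": -0.03,"z": -0.0235,"ax": 0,"ay": 0,"az": 0,"gripper": 0},
    {"x": 0,"y": -0.03,"z": -0.0235,"ax": 0,"ay": 0,"az": 0,"gripper": 0},
    {"x": 0,"y": -0.03,"z": -0.0235,"ax": 0,"ay": 0,"az": 0,"gripper": 0},
    {"x": 0,"y": -0.03,"z": -0.0235,"ax": 0,"ay": 0,"az": 0,"gripper": 0},
    {"x": 0,"y": -0.03,"z": -0.0235,"ax": 0,"ay": 0,"az": 0,"gripper": 0},
    {"x": 0,"y": -0.03,"z": -0.0235,"ax": 0,"ay": 0,"az": 0,"gripper": 0},
    {"x": 0,"y": -0.03,"z": -0.0235,"ax": 0,"ay": 0,"az": 0,"gripper": 0},
    {"x": 0,"y": -0.03,"z": -0.0235,"ax": 0,"ay": 0,"az": 0,"gripper": 0}
  ]
}}

```text
time_s: 1.15
ee_pos: [0.3807, 0.2098, 0.219]
ee_rot: [[-0.0, -0.955, 0.298], [0.0, 0.298, 0.955], [-1.0, 0.0, 0.0]]
contact_force: [0.6, -0.2, 0.2]
width: 1.005
```

>>> {"fn": "arm_command", "kwargs": {
  "deltas": [
    {"x": 0,"y": -0.032,"z": -0.024,"ax": 0,"ay": 0,"az": 0,"gripper": 0.5},
    {"x": 0,"y": -0.032,"z": -0.024,"ax": 0,"ay": 0,"az": 0,"gripper": 0.5},
    {"x": 0,"y": -0.032,"z": -0.024,"ax": 0,"ay": 0,"az": 0,"gripper": 0.5},
    {"x": 0,"y": -0.032,"z": -0.024,"ax": 0,"ay": 0,"az": 0,"gripper": 0.5},
    {"x": 0,"y": -0.032,"z": -0.024,"ax": 0,"ay": 0,"az": 0,"gripper": 0.5},
    {"x": 0,"y": 0,"z": 0,"ax": -0.14,"ay": 0,"az": 0,"gripper": 0.5},
    {"x": 0,"y": 0,"z": 0,"ax": -0.14,"ay": 0,"az": 0,"gripper": 0.5},
    {"x": 0,"y": 0,"z": 0,"ax": -0.14,"ay": 0,"az": 0,"gripper": 0.5},
    {"x": 0,"y": 0,"z": 0,"ax": -0.14,"ay": 0,"az": 0,"gripper": 0.5},
    {"x": 0,"y": 0,"z": 0,"ax": -0.14,"ay": 0,"az": 0,"gripper": 0.5}
  ]
}}

```text
time_s: 2.15
ee_pos: [0.4969, 0.049, 0.2187]
ee_rot: [[-0.001, -0.92, -0.392], [-0.0, -0.392, 0.92], [-1.0, 0.001, 0.0]]
contact_force: [-0.1, 0.4, -0.4]
width: 0.499
```

>>> {"fn": "arm_command", "kwargs": {
  "deltas": [
    {"x": 0,"y": 0,"z": 0,"ax": -0.12,"ay": 0,"az": 0,"gripper": 0.5},
    {"x": 0,"y": 0,"z": 0,"ax": 0,"ay": 0,"az": 0,"gripper": 0.5},
    {"x": 0,"y": 0,"z": 0,"ax": 0,"ay": 0,"az": 0,"gripper": 0.5},
    {"x": 0,"y": 0,"z": 0,"ax": 0,"ay": 0,"az": 0,"gripper": 0.5},
    {"x": 0,"y": 0,"z": 0,"ax": 0,"ay": 0,"az": 0,"gripper": 0.5},
    {"x": 0,"y": 0,"z": 0,"ax": 0,"ay": 0,"az": 0,"gripper": 0.5},
    {"x": 0,"y": 0,"z": 0,"ax": 0,"ay": 0,"az": 0,"gripper": 0.5},
    {"x": 0,"y": 0,"z": 0,"ax": 0,"ay": 0,"az": 0,"gripper": 0.5},
    {"x": 0,"y": 0,"z": 0,"ax": 0,"ay": 0,"az": 0,"gripper": 0.5},
    {"x": 0,"y": 0,"z": 0,"ax": 0,"ay": 0,"az": 0,"gripper": 0.5}
  ]
}}

```text
time_s: 3.15
ee_pos: [0.4972, 0.049, 0.2191]
ee_rot: [[0.0, -0.869, -0.495], [0.0, -0.495, 0.869], [-1.0, -0.0, 0.0]]
contact_force: [0.2, 0.5, 0.4]
width: 0.503
```

Run:
```python
from h import *
np.set_printoptions(precision=4,suppress=True)
s=ctrl.read_state(); print(s)
c=imaging.get_calibration('wrist'); im=imaging.snapshot('wrist'); cv2.imwrite('pics/w2.png',im)
print(proj('wrist',[.496,.044,.035],c),proj('wrist',s['ee_pos'],c),c)
```

```text
{'time_s': 3.15, 'joint_pos': array([-0.4523,  0.2121,  0.3849,  1.6565, -0.0824,  1.2889,  2.0358]), 'joint_vel': array([ 0.0001,  0.001 , -0.0009, -0.0003,  0.0014, -0.0002,  0.    ]), 'joint_torque': array([ -0.0055, -31.2892,   1.905 , -22.818 ,   0.0118,   0.0015,
        -0.0007]), 'ee_pos': array([0.4972, 0.049 , 0.2191]), 'ee_rot': array([[ 0.    , -0.8692, -0.4945],
       [ 0.    , -0.4945,  0.8692],
       [-1.    , -0.0001,  0.    ]]), 'contact_force': array([0.1554, 0.5305, 0.3629]), 'ft_torque': array([ 0.0211, -0.0003, -0.0072]), 'width': 0.502600943566249}
[315.4497 194.9495] [319.854  303.9808] {'intrinsics': array([[405.8397,   0.    , 319.5834],
       [  0.    , 405.8397, 234.7124],
       [  0.    ,   0.    ,   1.    ]]), 'eye': array([0.4235, 0.007 , 0.3736]), 'orientation': array([[-0.4946, -0.8212, -0.2846],
       [ 0.8691, -0.4676, -0.1613],
       [-0.0006, -0.3272,  0.945 ]])}
```

View pics/w2.png

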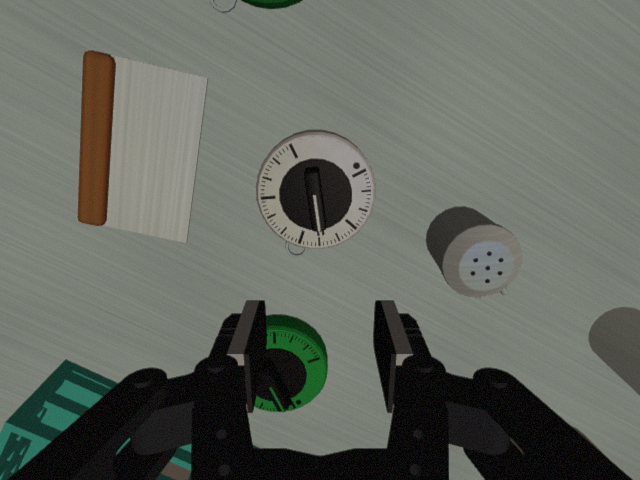

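The wrist view shows the white timer at (316,190), with its pointer nose at (320,232), 30 tick at (302,237) and eye at (296,248). The dredger is clear at (473,252). Next I'll measure the axis and the bar angle.

Run:
```python
from h import *
np.set_printoptions(precision=4,suppress=True)
im=cv2.imread('pics/w2.png'); g=im.min(2)
m=np.zeros_like(g); m[120:256,250:385]=255
for t in (140,150,160,170):
    cs,_=cv2.findContours(((g>t)&(m>0)).astype(np.uint8),cv2.RETR_EXTERNAL,cv2.CHAIN_APPROX_NONE)
    k=max(cs,key=cv2.contourArea); h=cv2.convexHull(k)
    P=np.array([ray('wrist',p[0],.034)[:2] for p in h]); (c,r)=cv2.minEnclosingCircle(P.astype(np.float32))
    A=np.c_[2*P,np.ones(len(P))]; f=np.linalg.lstsq(A,(P**2).sum(1),rcond=None)[0]
    print(t,c,r,f[:2],np.sqrt(f[2]+f[0]**2+f[1]**2))
c0=f[:2]
# white line on bar (z .062)
q=proj('wrist',[*c0,.062]);print('knob top px',q)
mm=np.zeros_like(g); cv2.circle(mm,tuple(int(round(v)) for v in q),30,255,-1)
ys,xs=np.where((g>90)&(mm>0)); W=np.array([ray('wrist',p,.062)[:2] for p in zip(xs,ys)])
vx=cv2.fitLine(W.astype(np.float32),cv2.DIST_L2,0,.01,.01).ravel(); print(len(W),'line',vx,np.degrees(np.arctan2(vx[1],vx[0])),W.mean(0)-c0)
for n,p,z in [('nose',(320,234),.043),('30',(302,237),.035),('eye',(296,250),.016),('0',(359,173),.035),('60',(294,151),.035)]:
    d=ray('wrist',p,z)[:2]-c0; print(n,np.hypot(*d),np.degrees(np.arctan2(d[1],d[0])))
```

```text
140 (0.48446089029312134, 0.04866761341691017) 0.04555964842438698 [0.488  0.0478] 0.04216299443713221
150 (0.4623775780200958, 0.07651390135288239) 0.0014223882462829351 [0.4628 0.0769] 0.0012754063083522085Traceback (most recent call last):
  File "<stdin>", line 7, in <module>
ValueError: max() iterable argument is empty
```

```bash
cat > m.py <<'E'
from h import *
np.set_printoptions(precision=4,suppress=True)
im=cv2.imread('pics/w2.png'); g=im[:,:,2]
print(np.median(im[100:120,250:380],axis=(0,1)),im[155:160,330:335].mean((0,1)),im[215:218,270:290].max((0,1)))
m=np.zeros_like(g); m[120:256,250:385]=255
for t in (122,127,132,137):
    cs,_=cv2.findContours(((cv2.GaussianBlur(g,(3,3),0)>t)&(m>0)).astype(np.uint8),cv2.RETR_EXTERNAL,cv2.CHAIN_APPROX_NONE)
    k=max(cs,key=cv2.contourArea); h=cv2.convexHull(k)
    P=np.array([ray('wrist',p[0],.034)[:2] for p in h])
    A=np.c_[2*P,np.ones(len(P))]; f=np.linalg.lstsq(A,(P**2).sum(1),rcond=None)[0]
    print(t,cv2.boundingRect(k),f[:2],np.sqrt(f[2]+f[0]**2+f[1]**2))
T=np.array([ray('wrist',p,.035)[:2] for p in [(359,173),(294,151),(302,237),(267,198)]])
A=np.c_[2*T,np.ones(4)]; f=np.linalg.lstsq(A,(T**2).sum(1),rcond=None)[0]; print('ticks',f[:2],np.sqrt(f[2]+f[0]**2+f[1]**2))
c0=f[:2]
q=proj('wrist',[*c0,.062]);print('knob top px',q)
mm=np.zeros_like(g); cv2.circle(mm,tuple(int(round(v)) for v in q),30,255,-1)
ys,xs=np.where((g>90)&(mm>0)); W=np.array([ray('wrist',p,.062)[:2] for p in zip(xs,ys)])
vx=cv2.fitLine(W.astype(np.float32),cv2.DIST_L2,0,.01,.01).ravel(); print(len(W),'line',vx,np.degrees(np.arctan2(vx[1],vx[0])),W.mean(0)-c0)
for n,p,z in [('nose',(320,234),.043),('30',(302,237),.035),('eye',(296,250),.016),('0',(359,173),.035),('60',(294,151),.035)]:
    d=ray('wrist',p,z)[:2]-c0; print(n,np.hypot(*d),np.degrees(np.arctan2(d[1],d[0])))
cv2.imwrite('pics/w2c.png',cv2.resize(im[120:265,245:390],None,fx=4,fy=4,interpolation=cv2.INTER_CUBIC))
E
python3 m.py
```

```text
[118. 127. 122.] [142.84 148.28 151.6 ] [137 150 153]
122 (258, 134, 127, 122) [0.4966 0.0549] 0.05713359751711043
127 (259, 134, 116, 115) [0.4947 0.044 ] 0.04970233274296001
132 (259, 135, 115, 113) [0.4948 0.0439] 0.049264505054758684
137 (260, 135, 114, 113) [0.4949 0.0439] 0.04897063950656065
ticks [0.4956 0.0435] 0.04081581222613121
knob top px [314.778  202.1873]
169 line [0.9058 0.4237 0.5069 0.0499] 25.065775 [0.0113 0.0064]
nose 0.033394886569694686 36.77483852727853
30 0.040451657362558 12.724203874211664
eye 0.061285085167495125 12.063400873093999
0 0.041097576519477326 145.96081237190091
60 0.04033701369387984 -124.95915399972151
```

View pics/w2c.png

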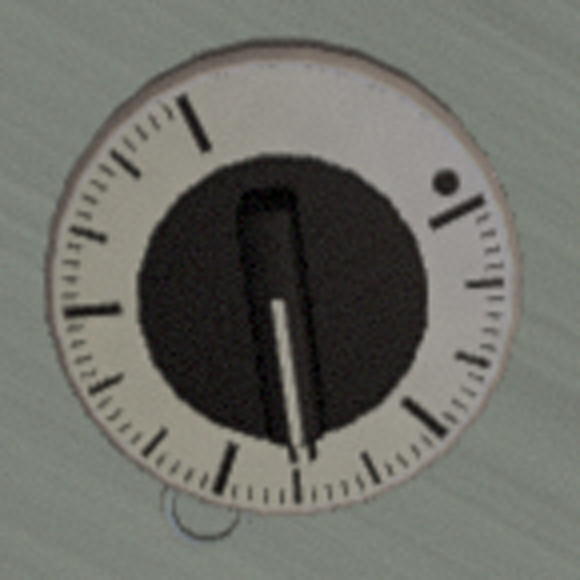

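The ticks and rim agree: axis at about (0.495, 0.044), yaw about 11°, pointer on the 25 mark, bar at about 35°. Radii match the description (eye 61 mm, nose 33 mm, ticks 41 mm). I'll align the jaws and go down, open.

>>> {"fn": "arm_command", "kwargs": {
  "deltas": [
    {"x": 0,"y": 0,"z": 0,"ax": -0.09,"ay": 0,"az": 0,"gripper": 0.5},
    {"x": 0,"y": 0.0046,"z": -0.0033,"ax": 0,"ay": 0,"az": 0,"gripper": 0.5},
    {"x": 0.016,"y": 0,"z": 0,"ax": 0,"ay": 0,"az": 0,"gripper": 0.5},
    {"x": 0.016,"y": 0,"z": 0,"ax": 0,"ay": 0,"az": 0,"gripper": 0.5},
    {"x": 0.016,"y": 0,"z": 0,"ax": 0,"ay": 0,"az": 0,"gripper": 0.5},
    {"x": 0.016,"y": 0,"z": 0,"ax": 0,"ay": 0,"az": 0,"gripper": 0.5},
    {"x": 0.016,"y": 0,"z": 0,"ax": 0,"ay": 0,"az": 0,"gripper": 0.5},
    {"x": 0.016,"y": 0,"z": 0,"ax": 0,"ay": 0,"az": 0,"gripper": 0.5},
    {"x": 0,"y": 0,"z": 0,"ax": 0,"ay": 0,"az": 0,"gripper": 0.5},
    {"x": 0,"y": 0,"z": 0,"ax": 0,"ay": 0,"az": 0,"gripper": 0.5}
  ]
}}

```text
time_s: 4.2
ee_pos: [0.4953, 0.0433, 0.1233]
ee_rot: [[-0.0, -0.822, -0.569], [-0.0, -0.569, 0.822], [-1.0, 0.0, -0.0]]
contact_force: [0.3, 0.4, -0.1]
width: 0.5
```

Run:
```python
from h import *
np.set_printoptions(precision=4,suppress=True)
s=ctrl.read_state(); print(s['ee_pos'],s['ee_rot'],s['joint_pos'],s['contact_force'],s['ft_torque'])
im=imaging.snapshot('wrist'); cv2.imwrite('pics/w3.png',im)
print(proj('wrist',[.4953,.0437,.062]),proj('wrist',s['ee_pos']))
```

```text
[0.4953 0.0433 0.1233] [[-0.0002 -0.822  -0.5695]
 [-0.0003 -0.5695  0.822 ]
 [-1.      0.0003 -0.0001]] [-0.4201  0.2904  0.3664  1.8085 -0.1173  1.0641  2.1661] [ 0.3229  0.3859 -0.1189] [-0.0555 -0.0109 -0.0317]
[320.8502 250.4707] [320.3006 302.1527]
```

View pics/w3.png

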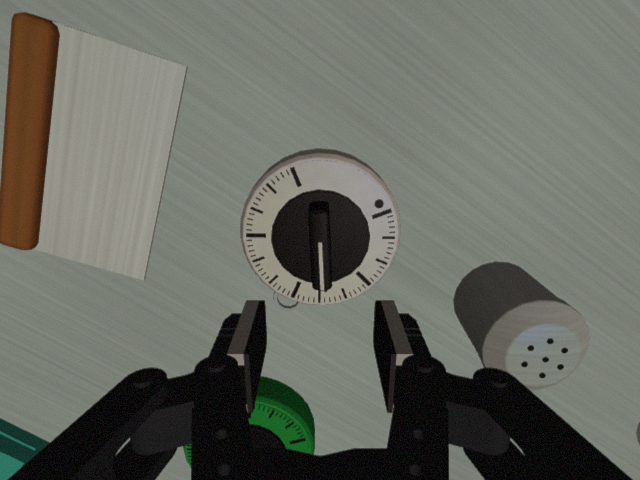

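The bar is vertical and centred between the jaws at (320,247), with the pointer at 25. I'll descend to z≈0.064 and close.

>>> {"fn": "arm_command", "kwargs": {
  "deltas": [
    {"x": 0.0148,"y": 0,"z": 0,"ax": 0,"ay": 0,"az": 0,"gripper": 0.5},
    {"x": 0.0148,"y": 0,"z": 0,"ax": 0,"ay": 0,"az": 0,"gripper": 0.5},
    {"x": 0.0148,"y": 0,"z": 0,"ax": 0,"ay": 0,"az": 0,"gripper": 0.5},
    {"x": 0.0146,"y": 0,"z": 0,"ax": 0,"ay": 0,"az": 0,"gripper": 0.5},
    {"x": 0,"y": 0,"z": 0,"ax": 0,"ay": 0,"az": 0,"gripper": 0.5},
    {"x": 0,"y": 0,"z": 0,"ax": 0,"ay": 0,"az": 0,"gripper": 0.7},
    {"x": 0,"y": 0,"z": 0,"ax": 0,"ay": 0,"az": 0,"gripper": 0.8},
    {"x": 0,"y": 0,"z": 0,"ax": 0,"ay": 0,"az": 0,"gripper": 1},
    {"x": 0,"y": 0,"z": 0,"ax": 0,"ay": 0,"az": 0,"gripper": 1},
    {"x": 0,"y": 0,"z": 0,"ax": 0,"ay": 0,"az": 0,"gripper": 1}
  ],
  "grip_force": 60
}}

```text
time_s: 5.25
ee_pos: [0.4956, 0.0437, 0.0645]
ee_rot: [[0.001, -0.821, -0.571], [0.0, -0.571, 0.821], [-1.0, -0.001, -0.0]]
contact_force: [-0.6, 0.1, 0.1]
width: 0.0
```

Run:
```python
from h import *
np.set_printoptions(precision=4,suppress=True)
s=ctrl.read_state(); print(s['ee_pos'],s['contact_force'],s['ft_torque'],s['width'])
```

```text
[0.4956 0.0437 0.0645] [-0.5718  0.1477  0.0967] [-0.0549 -0.0301 -0.0426] 0.00048362980239664805
```

The opening reads 0, not the expected 0.14, so I'll look before doing anything else.

Run:
```python
from h import *
np.set_printoptions(precision=4,suppress=True)
s=ctrl.read_state(); print(s['width'],s['ee_pos'])
w=imaging.snapshot('wrist')
a=imaging.snapshot('side'); q=proj('side',[.4953,.0437,.05]).astype(int); print(q)
u,v=q; cr=cv2.resize(a[max(v-60,0):v+60,max(u-60,0):u+60],(400,400),interpolation=cv2.INTER_CUBIC)
cv2.imwrite('pics/c4.png',np.hstack([cv2.resize(w[180:480,170:470],(400,400)),cr]))
print(ctrl.read_state()['width'])
```

```text
0.00048362980239664805 [0.4956 0.0437 0.0645]
[301 233]
-0.0022396838720169262
```

View pics/c4.png

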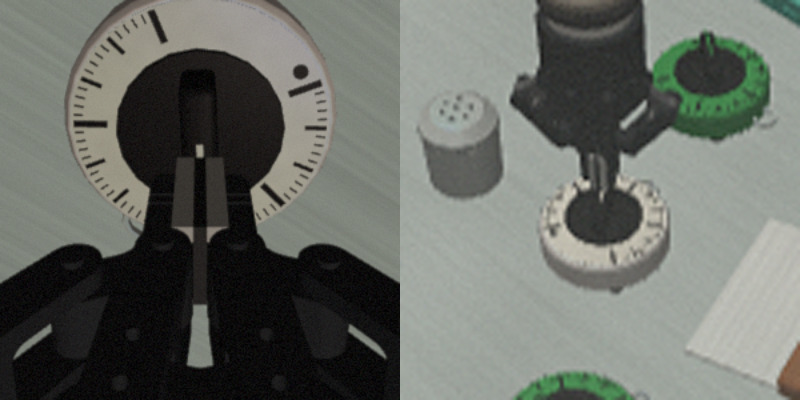

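The left half of this picture is the wrist view and shows the pads apparently shut, their ends around (320,298). In the right half, the side view, the tips are near the knob. It's unclear whether the bar is between them, so I'll zoom in with projected reference points.

Run:
```python
from h import *
s=ctrl.read_state(); p=s['ee_pos']; R=s['ee_rot']
out=[]
for n in ['wrist','side']:
    im=imaging.snapshot(n); f=4 if n=='wrist' else 9
    c=proj(n,[*p[:2],.055]); w=200/f; x0,y0=int(c[0]-w),int(c[1]-w-(10 if n=='wrist' else 0))
    z=cv2.resize(im[y0:y0+int(2*w),x0:x0+int(2*w)],(400,400),interpolation=cv2.INTER_CUBIC)
    z=cv2.convertScaleAbs(z,alpha=1.8,beta=10)
    for P,col in [(p,(0,0,255)),(p+.022*R[:,0],(0,255,0)),(p+.022*R[:,0]+.011*R[:,1],(255,0,0)),(p+.022*R[:,0]-.011*R[:,1],(255,255,0))]:
        q=(proj(n,P)-[x0,y0])*f; print(n,proj(n,P)); cv2.circle(z,tuple(int(v) for v in q),3,col,1)
    out.append(z)
cv2.imwrite('pics/c5.png',np.hstack(out))
```

```text
wrist [319.73180324 304.12897259]
wrist [319.74195425 281.69595069]
wrist [319.74864871 260.47806155]
wrist [319.7355029  302.14326222]
side [300.84411959 230.06807623]
side [301.24147217 235.79283595]
side [300.40237121 238.86831837]
side [302.0709814  232.75250927]
```

View pics/c5.png

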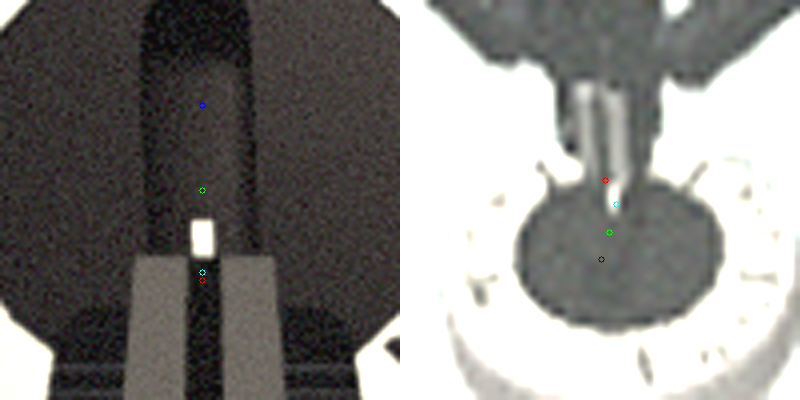

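The zoom shows the tips shut above the bar: the white line is visible beneath them at (203,238) in the left half. The scale agrees. With the jaws fully open at 85 mm, the tips' pixel spacing puts them about 24 mm behind the reported TCP, where the stated geometry gives 9 mm ahead. That places the real tips about 33 mm higher than stated, near z=0.076, so they closed on air. I'll open half, go 25 mm lower and close again, with the opening as the check.

>>> {"fn": "arm_command", "kwargs": {
  "deltas": [
    {"x": 0,"y": 0,"z": 0,"ax": 0,"ay": 0,"az": 0,"gripper": 0.5},
    {"x": 0,"y": 0,"z": 0,"ax": 0,"ay": 0,"az": 0,"gripper": 0.5},
    {"x": 0,"y": 0,"z": 0,"ax": 0,"ay": 0,"az": 0,"gripper": 0.5},
    {"x": 0,"y": 0,"z": 0,"ax": 0,"ay": 0,"az": 0,"gripper": 0.5},
    {"x": 0.005,"y": 0,"z": 0,"ax": 0,"ay": 0,"az": 0,"gripper": 0.5},
    {"x": 0.005,"y": 0,"z": 0,"ax": 0,"ay": 0,"az": 0,"gripper": 0.5},
    {"x": 0.005,"y": 0,"z": 0,"ax": 0,"ay": 0,"az": 0,"gripper": 0.5},
    {"x": 0.005,"y": 0,"z": 0,"ax": 0,"ay": 0,"az": 0,"gripper": 0.5},
    {"x": 0.005,"y": 0,"z": 0,"ax": 0,"ay": 0,"az": 0,"gripper": 0.5},
    {"x": 0,"y": 0,"z": 0,"ax": 0,"ay": 0,"az": 0,"gripper": 0.5}
  ]
}}

```text
time_s: 6.45
ee_pos: [0.4945, 0.0436, 0.0381]
ee_rot: [[-0.002, -0.821, -0.571], [-0.0, -0.571, 0.821], [-1.0, 0.002, 0.001]]
contact_force: [-1.1, 0.1, 0.9]
width: 0.501
```

>>> {"fn": "arm_command", "kwargs": {
  "deltas": [
    {"x": 0,"y": 0,"z": 0,"ax": 0,"ay": 0,"az": 0,"gripper": 0.7},
    {"x": 0,"y": 0,"z": 0,"ax": 0,"ay": 0,"az": 0,"gripper": 0.8},
    {"x": 0,"y": 0,"z": 0,"ax": 0,"ay": 0,"az": 0,"gripper": 0.85},
    {"x": 0,"y": 0,"z": 0,"ax": 0,"ay": 0,"az": 0,"gripper": 1},
    {"x": 0,"y": 0,"z": 0,"ax": 0,"ay": 0,"az": 0,"gripper": 1},
    {"x": 0,"y": 0,"z": 0,"ax": 0,"ay": 0,"az": 0,"gripper": 1},
    {"x": 0,"y": 0,"z": 0,"ax": 0,"ay": 0,"az": 0,"gripper": 1},
    {"x": 0,"y": 0,"z": 0,"ax": 0,"ay": 0,"az": 0,"gripper": 1},
    {"x": 0,"y": 0,"z": 0,"ax": 0,"ay": 0,"az": 0,"gripper": 1},
    {"x": 0,"y": 0,"z": 0,"ax": 0,"ay": 0,"az": 0,"gripper": 1}
  ],
  "grip_force": 40
}}

```text
time_s: 7.45
ee_pos: [0.4957, 0.0437, 0.0395]
ee_rot: [[0.001, -0.821, -0.571], [0.0, -0.571, 0.821], [-1.0, -0.001, -0.0]]
contact_force: [-0.1, 0.5, 5.5]
width: 0.127
```

The opening is now 0.127, so the bar is gripped, and the tool already presses with 5.5 N. I'll press a little further.

>>> {"fn": "arm_command", "kwargs": {
  "deltas": [
    {"x": 0.0003,"y": 0,"z": 0,"ax": 0,"ay": 0,"az": 0,"gripper": 1},
    {"x": 0,"y": 0,"z": 0,"ax": 0,"ay": 0,"az": 0,"gripper": 1},
    {"x": 0,"y": 0,"z": 0,"ax": 0,"ay": 0,"az": 0,"gripper": 1},
    {"x": 0,"y": 0,"z": 0,"ax": 0,"ay": 0,"az": 0,"gripper": 1},
    {"x": 0,"y": 0,"z": 0,"ax": 0,"ay": 0,"az": 0,"gripper": 1},
    {"x": 0,"y": 0,"z": 0,"ax": 0,"ay": 0,"az": 0,"gripper": 1},
    {"x": 0,"y": 0,"z": 0,"ax": 0,"ay": 0,"az": 0,"gripper": 1},
    {"x": 0,"y": 0,"z": 0,"ax": 0,"ay": 0,"az": 0,"gripper": 1},
    {"x": 0,"y": 0,"z": 0,"ax": 0,"ay": 0,"az": 0,"gripper": 1},
    {"x": 0,"y": 0,"z": 0,"ax": 0,"ay": 0,"az": 0,"gripper": 1}
  ],
  "grip_force": 60
}}

```text
time_s: 8.45
ee_pos: [0.4957, 0.0438, 0.0395]
ee_rot: [[0.001, -0.821, -0.571], [0.0, -0.571, 0.821], [-1.0, -0.001, -0.0]]
contact_force: [-1.4, 0.1, 7.9]
width: 0.118
```

Run:
```python
from h import *
np.set_printoptions(precision=4,suppress=True)
s=ctrl.read_state(); print(s['ee_pos'],s['contact_force'],s['ft_torque'],s['width'])
```

```text
[0.4957 0.0438 0.0395] [-1.3759  0.1358  7.9404] [0.0153 0.3103 0.0517] 0.1176014727863749
```

>>> {"fn": "arm_command", "kwargs": {
  "deltas": [
    {"x": 0.0003,"y": 0,"z": 0,"ax": 0,"ay": 0,"az": 0,"gripper": 1},
    {"x": 0.0003,"y": 0,"z": 0,"ax": 0,"ay": 0,"az": 0,"gripper": 1},
    {"x": 0,"y": 0,"z": 0,"ax": 0,"ay": 0,"az": 0,"gripper": 1},
    {"x": 0,"y": 0,"z": 0,"ax": 0,"ay": 0,"az": 0,"gripper": 1},
    {"x": 0,"y": 0,"z": 0,"ax": 0,"ay": 0,"az": 0,"gripper": 1},
    {"x": 0,"y": 0,"z": 0,"ax": 0,"ay": 0,"az": 0,"gripper": 1},
    {"x": 0,"y": 0,"z": 0,"ax": 0,"ay": 0,"az": 0,"gripper": 1},
    {"x": 0,"y": 0,"z": 0,"ax": 0,"ay": 0,"az": 0,"gripper": 1},
    {"x": 0,"y": 0,"z": 0,"ax": 0,"ay": 0,"az": 0,"gripper": 1},
    {"x": 0,"y": 0,"z": 0,"ax": 0,"ay": 0,"az": 0,"gripper": 1}
  ]
}}

```text
time_s: 9.45
ee_pos: [0.4957, 0.0437, 0.0395]
ee_rot: [[0.001, -0.821, -0.571], [0.001, -0.571, 0.821], [-1.0, -0.001, 0.0]]
contact_force: [-3.1, 0.4, 11.3]
width: 0.116
```

Pressing with about 11 N now. I'll start the twist: 0.5 rad clockwise, with a touch more pressure.

>>> {"fn": "arm_command", "kwargs": {
  "deltas": [
    {"x": 0.0002,"y": 0,"z": 0,"ax": 0.05,"ay": 0,"az": 0,"gripper": 1},
    {"x": 0,"y": 0,"z": 0,"ax": 0.05,"ay": 0,"az": 0,"gripper": 1},
    {"x": 0,"y": 0,"z": 0,"ax": 0.05,"ay": 0,"az": 0,"gripper": 1},
    {"x": 0,"y": 0,"z": 0,"ax": 0.05,"ay": 0,"az": 0,"gripper": 1},
    {"x": 0,"y": 0,"z": 0,"ax": 0.05,"ay": 0,"az": 0,"gripper": 1},
    {"x": 0,"y": 0,"z": 0,"ax": 0.05,"ay": 0,"az": 0,"gripper": 1},
    {"x": 0,"y": 0,"z": 0,"ax": 0.05,"ay": 0,"az": 0,"gripper": 1},
    {"x": 0,"y": 0,"z": 0,"ax": 0.05,"ay": 0,"az": 0,"gripper": 1},
    {"x": 0,"y": 0,"z": 0,"ax": 0.05,"ay": 0,"az": 0,"gripper": 1},
    {"x": 0,"y": 0,"z": 0,"ax": 0,"ay": 0,"az": 0,"gripper": 1}
  ]
}}

```text
time_s: 10.45
ee_pos: [0.4957, 0.0439, 0.0395]
ee_rot: [[0.001, -0.988, -0.156], [0.001, -0.156, 0.988], [-1.0, -0.001, 0.001]]
contact_force: [-3.5, -0.1, 13.2]
width: 0.12
```

```bash
cat > st.py <<'E'
from h import *
np.set_printoptions(precision=4,suppress=True)
s=ctrl.read_state(); R=s['ee_rot']; b=np.degrees(np.arctan2(-R[1,1],-R[0,1]))
print(s['time_s'],s['ee_pos'],s['contact_force'],s['ft_torque'],s['width'],'bar deg',b,'knob(if yaw 10.9)',np.radians((145.9-b)%360),'q7',s['joint_pos'][6])
E
python3 st.py
python3 - <<'E'
from h import *
im=imaging.snapshot('wrist'); cv2.imwrite('pics/w6.png',im[140:440,170:470])
E
```

```text
10.45 [0.4957 0.0439 0.0395] [-3.4813 -0.1248 13.2102] [0.0254 0.728  0.1017] 0.11989447578201592 bar deg 9.002280899676123 knob(if yaw 10.9) 2.389315936770981 q7 1.813620741284337
```

View pics/w6.png

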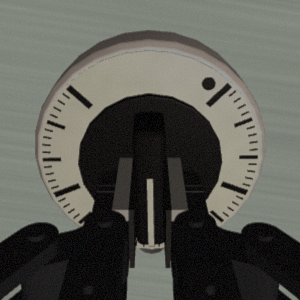

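The bar is gripped and has turned. The 0 and 60 ticks sit symmetrically at (215,95) and (78,95), so the pointer is at 30 and the dial has not spun. I'll continue.

>>> {"fn": "arm_command", "kwargs": {
  "deltas": [
    {"x": 0,"y": 0,"z": 0,"ax": 0.07,"ay": 0,"az": 0,"gripper": 1},
    {"x": 0,"y": 0,"z": 0,"ax": 0.07,"ay": 0,"az": 0,"gripper": 1},
    {"x": 0,"y": 0,"z": 0,"ax": 0.07,"ay": 0,"az": 0,"gripper": 1},
    {"x": 0,"y": 0,"z": 0,"ax": 0.07,"ay": 0,"az": 0,"gripper": 1},
    {"x": 0,"y": 0,"z": 0,"ax": 0.07,"ay": 0,"az": 0,"gripper": 1},
    {"x": 0,"y": 0,"z": 0,"ax": 0.07,"ay": 0,"az": 0,"gripper": 1},
    {"x": 0,"y": 0,"z": 0,"ax": 0.07,"ay": 0,"az": 0,"gripper": 1},
    {"x": 0,"y": 0,"z": 0,"ax": 0.07,"ay": 0,"az": 0,"gripper": 1},
    {"x": 0,"y": 0,"z": 0,"ax": 0.07,"ay": 0,"az": 0,"gripper": 1},
    {"x": 0,"y": 0,"z": 0,"ax": 0.07,"ay": 0,"az": 0,"gripper": 1}
  ]
}}

```text
time_s: 11.5
ee_pos: [0.4958, 0.0441, 0.0395]
ee_rot: [[0.001, -0.855, 0.518], [0.001, 0.518, 0.855], [-1.0, 0.0, 0.001]]
contact_force: [-2.7, 0.6, 13.2]
width: 0.114
```

```bash
python3 st.py
```

```text
11.5 [0.4958 0.0441 0.0395] [-2.7321  0.597  13.1684] [0.0181 0.7515 0.288 ] 0.11425285642747063 bar deg -31.188677998551782 knob(if yaw 10.9) 3.090780499078771 q7 1.1980116115129607
```

Forces are steady at 13 N. The next call is another 0.7 rad.

>>> {"fn": "arm_command", "kwargs": {
  "deltas": [
    {"x": 0,"y": 0,"z": 0,"ax": 0.07,"ay": 0,"az": 0,"gripper": 1},
    {"x": 0,"y": 0,"z": 0,"ax": 0.07,"ay": 0,"az": 0,"gripper": 1},
    {"x": 0,"y": 0,"z": 0,"ax": 0.07,"ay": 0,"az": 0,"gripper": 1},
    {"x": 0,"y": 0,"z": 0,"ax": 0.07,"ay": 0,"az": 0,"gripper": 1},
    {"x": 0,"y": 0,"z": 0,"ax": 0.07,"ay": 0,"az": 0,"gripper": 1},
    {"x": 0,"y": 0,"z": 0,"ax": 0.07,"ay": 0,"az": 0,"gripper": 1},
    {"x": 0,"y": 0,"z": 0,"ax": 0.07,"ay": 0,"az": 0,"gripper": 1},
    {"x": 0,"y": 0,"z": 0,"ax": 0.07,"ay": 0,"az": 0,"gripper": 1},
    {"x": 0,"y": 0,"z": 0,"ax": 0.07,"ay": 0,"az": 0,"gripper": 1},
    {"x": 0,"y": 0,"z": 0,"ax": 0.07,"ay": 0,"az": 0,"gripper": 1}
  ]
}}

```text
time_s: 12.5
ee_pos: [0.4959, 0.0442, 0.0395]
ee_rot: [[0.001, -0.321, 0.947], [0.001, 0.947, 0.321], [-1.0, 0.001, 0.001]]
contact_force: [-3.5, 1.0, 13.8]
width: 0.113
```

>>> {"fn": "arm_command", "kwargs": {
  "deltas": [
    {"x": 0,"y": 0,"z": 0,"ax": 0.06,"ay": 0,"az": 0,"gripper": 1},
    {"x": 0,"y": 0,"z": 0,"ax": 0.06,"ay": 0,"az": 0,"gripper": 1},
    {"x": 0,"y": 0,"z": 0,"ax": 0.06,"ay": 0,"az": 0,"gripper": 1},
    {"x": 0,"y": 0,"z": 0,"ax": 0.06,"ay": 0,"az": 0,"gripper": 1},
    {"x": 0,"y": 0,"z": 0,"ax": 0.06,"ay": 0,"az": 0,"gripper": 1},
    {"x": 0,"y": 0,"z": 0,"ax": 0.06,"ay": 0,"az": 0,"gripper": 1},
    {"x": 0,"y": 0,"z": 0,"ax": 0.06,"ay": 0,"az": 0,"gripper": 1},
    {"x": 0,"y": 0,"z": 0,"ax": 0.06,"ay": 0,"az": 0,"gripper": 1},
    {"x": 0,"y": 0,"z": 0,"ax": 0.06,"ay": 0,"az": 0,"gripper": 1},
    {"x": 0,"y": 0,"z": 0,"ax": 0.06,"ay": 0,"az": 0,"gripper": 1}
  ]
}}

```text
time_s: 13.5
ee_pos: [0.4961, 0.0442, 0.0395]
ee_rot: [[0.001, 0.27, 0.963], [0.002, 0.963, -0.27], [-1.0, 0.002, 0.001]]
contact_force: [-2.3, 1.3, 13.9]
width: 0.112
```

```bash
python3 st.py
```

```text
13.5 [0.4961 0.0442 0.0395] [-2.2807  1.2798 13.8746] [0.184  0.6501 0.301 ] 0.11231175211123369 bar deg -105.64256759669523 knob(if yaw 10.9) 4.390246013482732 q7 0.09213269425158487
```

>>> {"fn": "arm_command", "kwargs": {
  "deltas": [
    {"x": 0,"y": 0,"z": 0,"ax": 0.05,"ay": 0,"az": 0,"gripper": 1},
    {"x": 0,"y": 0,"z": 0,"ax": 0.05,"ay": 0,"az": 0,"gripper": 1},
    {"x": 0,"y": 0,"z": 0,"ax": 0.05,"ay": 0,"az": 0,"gripper": 1},
    {"x": 0,"y": 0,"z": 0,"ax": 0.05,"ay": 0,"az": 0,"gripper": 1},
    {"x": 0,"y": 0,"z": 0,"ax": 0.05,"ay": 0,"az": 0,"gripper": 1},
    {"x": 0,"y": 0,"z": 0,"ax": 0.05,"ay": 0,"az": 0,"gripper": 1},
    {"x": 0,"y": 0,"z": 0,"ax": 0.05,"ay": 0,"az": 0,"gripper": 1},
    {"x": 0,"y": 0,"z": 0,"ax": 0.03,"ay": 0,"az": 0,"gripper": 1},
    {"x": 0,"y": 0,"z": 0,"ax": 0,"ay": 0,"az": 0,"gripper": 1},
    {"x": 0,"y": 0,"z": 0,"ax": 0,"ay": 0,"az": 0,"gripper": 1}
  ]
}}

```text
time_s: 14.5
ee_pos: [0.4961, 0.0441, 0.0395]
ee_rot: [[0.001, 0.606, 0.795], [0.001, 0.795, -0.606], [-1.0, 0.002, -0.0]]
contact_force: [-2.1, 1.2, 13.9]
width: 0.118
```

```bash
python3 st.py
python3 - <<'E'
from h import *
im=imaging.snapshot('wrist'); cv2.imwrite('pics/w7.png',cv2.convertScaleAbs(cv2.resize(im[150:430,180:460],None,fx=2.1,fy=2.1,interpolation=cv2.INTER_CUBIC),alpha=1.3))
E
```

```text
14.5 [0.4961 0.0441 0.0395] [-2.0751  1.1692 13.9374] [0.2527 0.6195 0.1329] 0.11810542386359023 bar deg -127.30484167059728 knob(if yaw 10.9) 4.768324019541727 q7 -0.2212561157912789
```

View pics/w7.png

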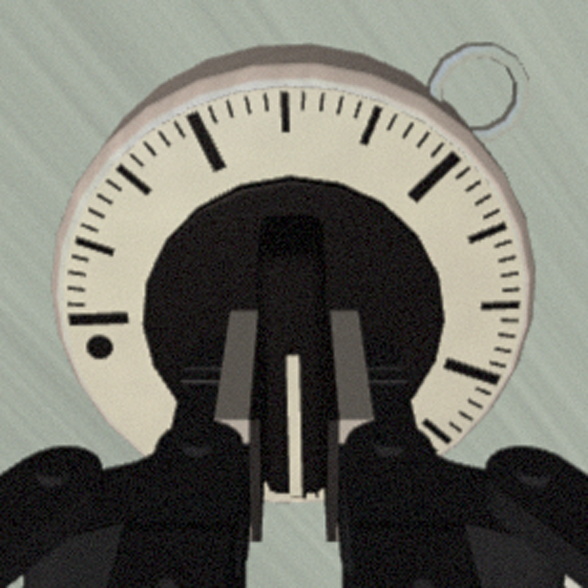

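The pointer is just past 60: tick 20, which lies opposite 60, is at (285,110), slightly left of the bar's line at 293. I'll use the ticks to check the timer's yaw and position.

```bash
cat > y.py <<'E'
from h import *
P=[(20,285,110),(15,205,140),(0,98,318),(30,435,177),(45,472,372)]
T=np.array([ray('wrist',(u/2.1+180,v/2.1+150),.035)[:2] for m,u,v in P])
A=np.c_[2*T,np.ones(5)]; f=np.linalg.lstsq(A,(T**2).sum(1),rcond=None)[0]; print(f[:2],np.sqrt(f[2]+f[0]**2+f[1]**2))
for (m,_,_),t in zip(P,T):
    d=t-f[:2]; print(m,(np.degrees(np.arctan2(d[1],d[0]))-135+4.5*m+180)%360-180)
E
python3 y.py
```

```text
[0.49646941 0.0445116 ] 0.040999905015539635
20 9.869443113563534
15 10.505473605900136
0 11.180188870833263
30 8.465650941692047
45 8.196020358700451
```

Yaw is about 10° and the centre is within 1 mm, so the timer has not moved. The knob is at 4.75–4.77. I'll add 0.07 rad and hold, which should give about 4.83, short of the 4.93 stop.

>>> {"fn": "arm_command", "kwargs": {
  "deltas": [
    {"x": 0,"y": 0,"z": 0,"ax": 0.03,"ay": 0,"az": 0,"gripper": 1},
    {"x": 0,"y": 0,"z": 0,"ax": 0.02,"ay": 0,"az": 0,"gripper": 1},
    {"x": 0,"y": 0,"z": 0,"ax": 0.02,"ay": 0,"az": 0,"gripper": 1},
    {"x": 0,"y": 0,"z": 0,"ax": 0,"ay": 0,"az": 0,"gripper": 1},
    {"x": 0,"y": 0,"z": 0,"ax": 0,"ay": 0,"az": 0,"gripper": 1},
    {"x": 0,"y": 0,"z": 0,"ax": 0,"ay": 0,"az": 0,"gripper": 1},
    {"x": 0,"y": 0,"z": 0,"ax": 0,"ay": 0,"az": 0,"gripper": 1},
    {"x": 0,"y": 0,"z": 0,"ax": 0,"ay": 0,"az": 0,"gripper": 1},
    {"x": 0,"y": 0,"z": 0,"ax": 0,"ay": 0,"az": 0,"gripper": 1},
    {"x": 0,"y": 0,"z": 0,"ax": 0,"ay": 0,"az": 0,"gripper": 1}
  ]
}}

```text
time_s: 15.55
ee_pos: [0.4962, 0.0441, 0.0395]
ee_rot: [[0.001, 0.66, 0.751], [0.002, 0.751, -0.66], [-1.0, 0.002, -0.0]]
contact_force: [-2.8, 0.7, 13.8]
width: 0.115
```

```bash
python3 st.py
```

```text
15.55 [0.4962 0.0441 0.0395] [-2.8207  0.7476 13.7792] [0.2884 0.6741 0.1873] 0.11507855400920541 bar deg -131.3099742174814 knob(if yaw 10.9) 4.838226769463643 q7 -0.27899273759008886
```

Wound to about 4.83 with no spike in torque or force. Now back by about 1.29 rad.

>>> {"fn": "arm_command", "kwargs": {
  "deltas": [
    {"x": 0,"y": 0,"z": 0,"ax": -0.07,"ay": 0,"az": 0,"gripper": 1},
    {"x": 0,"y": 0,"z": 0,"ax": -0.07,"ay": 0,"az": 0,"gripper": 1},
    {"x": 0,"y": 0,"z": 0,"ax": -0.07,"ay": 0,"az": 0,"gripper": 1},
    {"x": 0,"y": 0,"z": 0,"ax": -0.07,"ay": 0,"az": 0,"gripper": 1},
    {"x": 0,"y": 0,"z": 0,"ax": -0.07,"ay": 0,"az": 0,"gripper": 1},
    {"x": 0,"y": 0,"z": 0,"ax": -0.07,"ay": 0,"az": 0,"gripper": 1},
    {"x": 0,"y": 0,"z": 0,"ax": -0.07,"ay": 0,"az": 0,"gripper": 1},
    {"x": 0,"y": 0,"z": 0,"ax": -0.07,"ay": 0,"az": 0,"gripper": 1},
    {"x": 0,"y": 0,"z": 0,"ax": -0.07,"ay": 0,"az": 0,"gripper": 1},
    {"x": 0,"y": 0,"z": 0,"ax": -0.07,"ay": 0,"az": 0,"gripper": 1}
  ]
}}

```text
time_s: 16.55
ee_pos: [0.496, 0.0442, 0.0395]
ee_rot: [[0.001, 0.02, 1.0], [0.002, 1.0, -0.02], [-1.0, 0.002, 0.001]]
contact_force: [-3.1, 2.5, 13.5]
width: 0.116
```

>>> {"fn": "arm_command", "kwargs": {
  "deltas": [
    {"x": 0,"y": 0,"z": 0,"ax": -0.07,"ay": 0,"az": 0,"gripper": 1},
    {"x": 0,"y": 0,"z": 0,"ax": -0.07,"ay": 0,"az": 0,"gripper": 1},
    {"x": 0,"y": 0,"z": 0,"ax": -0.07,"ay": 0,"az": 0,"gripper": 1},
    {"x": 0,"y": 0,"z": 0,"ax": -0.07,"ay": 0,"az": 0,"gripper": 1},
    {"x": 0,"y": 0,"z": 0,"ax": -0.07,"ay": 0,"az": 0,"gripper": 1},
    {"x": 0,"y": 0,"z": 0,"ax": -0.07,"ay": 0,"az": 0,"gripper": 1},
    {"x": 0,"y": 0,"z": 0,"ax": -0.07,"ay": 0,"az": 0,"gripper": 1},
    {"x": 0,"y": 0,"z": 0,"ax": -0.07,"ay": 0,"az": 0,"gripper": 1},
    {"x": 0,"y": 0,"z": 0,"ax": -0.03,"ay": 0,"az": 0,"gripper": 1},
    {"x": 0,"y": 0,"z": 0,"ax": 0,"ay": 0,"az": 0,"gripper": 1}
  ]
}}

```text
time_s: 17.55
ee_pos: [0.4959, 0.0441, 0.0395]
ee_rot: [[0.001, -0.538, 0.843], [0.002, 0.843, 0.538], [-1.0, 0.001, 0.002]]
contact_force: [-3.7, 1.1, 14.5]
width: 0.12
```

```bash
python3 st.py
python3 - <<'E'
from h import *
im=imaging.snapshot('wrist'); cv2.imwrite('pics/w8.png',cv2.convertScaleAbs(cv2.resize(im[150:430,180:460],None,fx=2.1,fy=2.1,interpolation=cv2.INTER_CUBIC),alpha=1.3))
E
```

```text
17.55 [0.4959 0.0441 0.0395] [-3.6533  1.0641 14.5481] [ 0.1711  0.744  -0.1248] 0.12013727509775021 bar deg -57.46367993530127 knob(if yaw 10.9) 3.549365793842936 q7 0.802014732339298
```

View pics/w8.png

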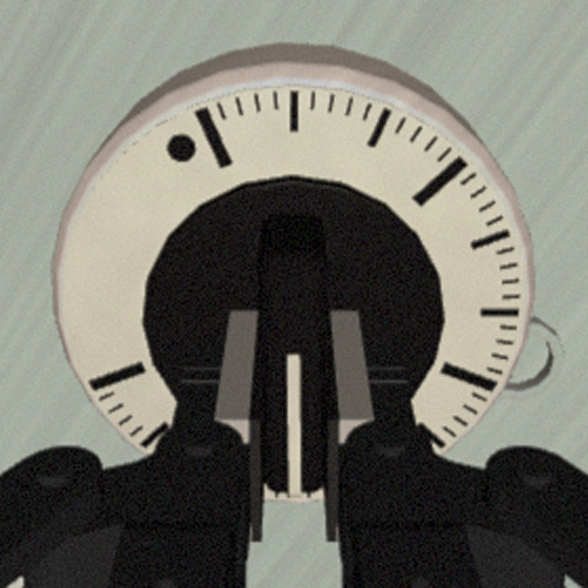

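The tick opposite the pointer is 5, at (294,110) exactly on the bar's line, so the knob stands at 45. I'll ease the pressure, open, and lift off straight up.

>>> {"fn": "arm_command", "kwargs": {
  "deltas": [
    {"x": -0.0005,"y": 0,"z": 0,"ax": 0,"ay": 0,"az": 0,"gripper": 1},
    {"x": -0.0004,"y": 0,"z": 0,"ax": 0,"ay": 0,"az": 0,"gripper": 1},
    {"x": 0,"y": 0,"z": 0,"ax": 0,"ay": 0,"az": 0,"gripper": 1},
    {"x": 0,"y": 0,"z": 0,"ax": 0,"ay": 0,"az": 0,"gripper": 0.8},
    {"x": 0,"y": 0,"z": 0,"ax": 0,"ay": 0,"az": 0,"gripper": 0.7},
    {"x": 0,"y": 0,"z": 0,"ax": 0,"ay": 0,"az": 0,"gripper": 0.6},
    {"x": 0,"y": 0,"z": 0,"ax": 0,"ay": 0,"az": 0,"gripper": 0.5},
    {"x": 0,"y": 0,"z": 0,"ax": 0,"ay": 0,"az": 0,"gripper": 0.5},
    {"x": 0,"y": 0,"z": 0,"ax": 0,"ay": 0,"az": 0,"gripper": 0.5},
    {"x": 0,"y": 0,"z": 0,"ax": 0,"ay": 0,"az": 0,"gripper": 0.5}
  ],
  "grip_force": 20
}}

```text
time_s: 18.6
ee_pos: [0.4953, 0.0437, 0.0389]
ee_rot: [[-0.0, -0.538, 0.843], [-0.0, 0.843, 0.538], [-1.0, -0.0, -0.0]]
contact_force: [0.7, -0.3, 0.2]
width: 0.501
```

>>> {"fn": "arm_command", "kwargs": {
  "deltas": [
    {"x": -0.005,"y": 0,"z": 0,"ax": 0,"ay": 0,"az": 0,"gripper": 0.5},
    {"x": -0.01,"y": 0,"z": 0,"ax": 0,"ay": 0,"az": 0,"gripper": 0.5},
    {"x": -0.02,"y": 0,"z": 0,"ax": 0,"ay": 0,"az": 0,"gripper": 0.5},
    {"x": -0.02,"y": 0,"z": 0,"ax": 0,"ay": 0,"az": 0,"gripper": 0.5},
    {"x": -0.02,"y": 0,"z": 0,"ax": 0,"ay": 0,"az": 0,"gripper": 0.5},
    {"x": -0.02,"y": 0,"z": 0,"ax": 0,"ay": 0,"az": 0,"gripper": 0.5},
    {"x": -0.02,"y": 0,"z": 0,"ax": 0,"ay": 0,"az": 0,"gripper": 0.5},
    {"x": 0,"y": 0,"z": 0,"ax": 0,"ay": 0,"az": 0,"gripper": 0.5},
    {"x": 0,"y": 0,"z": 0,"ax": 0,"ay": 0,"az": 0,"gripper": 0.5},
    {"x": 0,"y": 0,"z": 0,"ax": 0,"ay": 0,"az": 0,"gripper": 0.5}
  ]
}}

```text
time_s: 19.6
ee_pos: [0.4946, 0.0437, 0.1532]
ee_rot: [[-0.002, -0.538, 0.843], [-0.0, 0.843, 0.538], [-1.0, 0.001, -0.001]]
contact_force: [-1.2, 0.0, 0.6]
width: 0.498
```

```bash
python3 st.py
python3 - <<'E'
from h import *
im=imaging.snapshot('wrist'); q=proj('wrist',[.496,.044,.04]).astype(int); print(q)
y0,x0=max(q[1]-80,0),q[0]-80
print(x0,y0); cv2.imwrite('pics/w9.png',cv2.convertScaleAbs(cv2.resize(im[y0:y0+160,x0:x0+160],None,fx=3.5,fy=3.5,interpolation=cv2.INTER_CUBIC),alpha=1.3))
E
```

```text
19.6 [0.4946 0.0437 0.1532] [-1.1733  0.0376  0.5515] [ 0.0151 -0.0248  0.0305] 0.4980736676918695 bar deg -57.45148876417303 knob(if yaw 10.9) 3.5491530177670745 q7 0.684617373043226
[322 224]
242 144
```

View pics/w9.png

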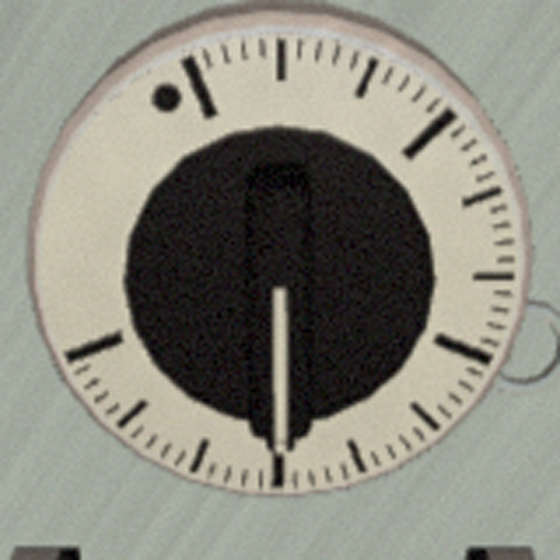

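The pointer stands exactly on the 45 tick at (278,468), the arm is clear, and the timer is in place. Handing in.

Run:
```python
from h import *
print(workorder.hand_in())
```

```text
the job is handed in; nothing more can be done
None
```

I wound the white timer clockwise from about 25 minutes to about 4.83 rad, past 60 and short of the stop. I then turned it back to 45, released it and handed the job in at about 20 s of robot time.

- **Final setting:** the last close view showed the pointer on the 45 tick. The gripper had opened and was well above the knob, and the force reading was near zero.
- **Pressure:** the readings, one at the end of each call, were 11 to 14.5 N while twisting, with no sign of hitting the stop.
- **Timer movement:** my measurements with the knob near 60 put the timer within about 1 mm and 1 to 2° of where it started. I did not remeasure its position after release, though the last picture showed nothing out of place.

**What disagreed:** the first grip closed on air above the knob (opening read 0). The fingertips stood about 33 mm higher relative to the reported TCP than the description says. I confirmed this in the pictures, went 25 mm lower, and the second grip held (opening 0.127). The first batch of moves was also refused because rows must list every key.

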